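# Clamp a turned bush with the ratchet cap

## Robot

A 6-joint arm with a two-finger parallel gripper is mounted at the origin on a cart in front of the work surface, level with it; the furniture and walls round the work are solid. World frame = base frame: x ahead of the robot, y to its left, z up, the work surface at z = 0. Lengths are in mm, angles in degrees, forces in N, time in s.
With the tool pointing down it reaches from about 350 to 850 mm from the base axis. Payload 8.1 kg.
Tool frame: the origin (TCP) lies midway between the tips of the shut fingers; the grasp point (between the pads) lies 19 mm behind it; z points along the fingers, y is the line along which they close (so a half turn about z gives the same grasp; the last joint's range is limited). The gripper opens to 85 mm and grips with 20 to 120 N. Pads are 22 mm wide; open, the fingers measure 114 mm over their backs; the gripper's body (76 mm by 85 mm) begins 54 mm behind the grasp point. The pads swing forward as they close: fully open they stand 13 mm farther back than shut.
Start: joints at [-81.899, 7.471, 85.268, -0, 87.261, -4.893], TCP at [134.937, -584.634, 231.292] pointing down, gripper open.
Joint ranges: [-169.43, 169.43], [-51.17, 129.36], [1.28, 143.12], [-76.62, 256.62], [0, 156.53], [-152.29, 152.29]. Speed limits (degrees/s): [136.94, 136.94, 159.86, 180, 180, 180].

## Interface

Orientations are given as [roll, pitch, yaw] about the fixed x, y, z axes, in that order (R = Rz(yaw) Ry(pitch) Rx(roll)).
In Python, from bench import sense, snapshot, order, finder gives the robot as it stands.
- The arm moves only by the tool send_rows, never from a script. Its argument "steps" is a list of rows, each a list of 2 entries, a list of its own where there are three numbers: the shift along the world's x, y, z in units of 30 mm (1.0 is 30 mm), then the turn, a rotation vector about the world's x, y, z in rad. In form: [[[dx, dy, dz], [wx, wy, wz]], ...]. A call has 1 to 10 rows; each row is the pose to reach, as a shift and turn from the pose commanded when the call began; what a row does not reach only later rows make up. A row lasts 1/8 s, in which the tool goes at most 62.5 mm and 10.7 degrees, less where a joint would pass 70% of its speed; a pose out of reach is approached as far as the arm can. A call with a gripper value outside its range is refused whole. "fingers" is the closure, from 0 (fully open) to 1 (shut), set as the call begins (left out, the last holds). The fingers move at their own pace and stop on an object; "squeeze" is the grip in N (left out, the last holds). Time passes only in rows, so rows that repeat a pose let the fingers close. It gives the time, the measured TCP pose, the force, the opening and the grip force at its end, in the units of the state.
- sense(): the state, without advancing time (a new reading comes with each control period).
- snapshot(name): name is "scene" or "side" or "wrist"; returns a dict with "img" (480x640x3 uint8, red, green, blue), "K" (3x3 intrinsics, pixels), "k1" (the pictures are not rectified: a ray, as slopes to the right and down, at radius r is drawn at 1 + k1 r^2 times it, then the intrinsics apply), "pose" (4x4, takes a point from camera to world coordinates). Camera axes: x right, y up, looking along -z (the intrinsics and any distortion apply to the point x, -y, -z); pixel columns grow to the right and rows downward; lengths in mm; the calibration is good to about 2 mm. A picture is of the moment at which its call begins. There is no depth.
- order.hand_in(): hands the job in; it is judged then, once.
Trained networks look in the newest picture that a camera, given by its name, has taken for a name from the list of things; names that differ only in an ending like _2 or _b are one class to them, and where a whole thing is asked for, a point or a joint stands for the part that bears it (a point fixed in the world has none). Each returns a list of dicts, best first, with "confidence" (0 to 1); they miss things now and then, are a little off and sometimes report something else, mostly with a low value. They report only what shows in the picture. A call takes as long as a camera call.
- finder.find_in(label, camera): "box" ([left, top, width, height] as shares, 0 to 1, of the picture: columns of its width, rows of its height, round what is visible of it).
- finder.trace(label, camera): "mask" (480x640 bool, what is visible of it) and "box" ([left, top, width, height] as shares, 0 to 1, of the picture: columns of its width, rows of its height, round what is visible of it).
- finder.pinpoint(label, camera): "at" ([column, row] as shares, 0 to 1, of the picture: columns of its width, rows of its height: a listed point, or the origin of a listed thing).
The state is a dict: "time": time; "joint_pos": joint angles; "qd": joint speeds; "joint_efforts": joint torques, N m; "tool_pos": TCP position; "tcp_rot": TCP orientation; "ft_force": force on the tool from outside, world axes, zero at the start; "wrist_torque": the same for the moment, N m; "finger_gap": finger opening in mm; "grip_force": force on a finger pad.
Only numpy, scipy, OpenCV 4.12 (cv2) and the standard library are available. Lean on these libraries where they do the work, as an engineer would, in place of code of your own. Each camera call takes 0.05 s, during which the arm holds its last target. There are 200 camera calls.

## Task

Stand the stepped bush (straight body, narrower neck on top; not the wide-flanged one and not the cone) upright with its neck up on the rail of the clamping fixture, between the sliding jaw and the V-block, and let go of it. Then turn the black ratchet cap clockwise, regrasping as needed, until the jaw holds the bush in the V and the ratchet has clicked over two or three times, not more, and let go so that the bush stays clamped. Set the bush down gently and leave the other parts where they are.

Things in the scene. Friction and masses are not known exactly. Their poses are not given: they have to be found in the camera images.
- bush_centre (a point): Centre of the stepped bush, a loose grey turned part standing on the bench, 22 mm high: straight round body 24 mm in diameter below, narrower neck on top. The point is on its axis, half-way up (11 mm above its foot). z is up along its axis.
- sample_bush_1: The same stepped bush; origin at the centre of its foot.
- nest (a point): Point on top of the fixture's rail, 28 mm above the bench, where the bush's foot centre ends when clamped. Axes: +y along the rail from sliding jaw to V-block, x across it, z up. The V-block (120 degree V facing -y) starts at +9 mm; the jaw face is at -16.5 to -20 mm at first, -12 mm when clamped. Both are at most 23 mm wide, so fingers closing across the rail (along x) have room beside the bush.
- fixture: The clamping fixture: aluminium plate 70 x 196 x 12 mm bolted to the bench across the robot's front, with rail, V-block, jaw, drive housing and cap. It cannot move. Origin on the bench, 30 mm in -y and 28 mm below the nest point, same axes.
- seat: The fixed steel rail (22 x 112 mm, top 28 mm above the bench) on which the bush stands. A bush put down anywhere between jaw and V is pushed along the rail into the V by the jaw. Origin and axes as fixture.
- clamp_jaw: Dark steel sliding jaw on the rail, 18 mm wide, 26 mm long, 15.5 mm high, with a push rod to the grey drive housing. Origin at the middle of the lower edge of its front face (toward the V). It moves along the fixture's +y, 11.5 mm per radian of clockwise cap turning once the play is taken up and until the ratchet slips; it stays where it is left.
- cap_centre (a point): Centre of the black fluted ratchet cap, 44 mm in diameter, 24 mm high (58 to 82 mm above the bench), upright axis, 94 mm from the nest point in -y. Housing below: 52 x 54 mm, top 50 mm. Clockwise from above closes the jaw, after unknown play of 0 to 3.4 rad: about 0.2 N m, climbing to 0.55 N m once the bush is in the V (grip it with 40 N or more); then the ratchet slips.
- ratchet_cap (a joint): Slip of the cap against its shaft, rad: 0 at the start, stays near 0 while the cap drives the jaw, grows while the ratchet slips clockwise (the torque rises and drops sharply at each click). One click every 0.39 rad: it snaps forward past about 0.1, 0.5, 0.9, 1.3 and comes to rest near 0.39, 0.79, 1.18 and 1.57 after the first, second, third and fourth click.
- flanged_centre (a point): Centre of the flanged bush (loose bystander, wide foot flange 28 mm in diameter, 20 mm high), 10 mm above its foot.
- cone_centre (a point): Centre of the cone (loose bystander, 22 mm foot, 26 mm high), 13 mm above its foot.
- plug_gauge_1: Plug gauge, a loose rod 84 mm long and 15 mm thick lying on the bench to the left (bystander).

How it is judged:
By the outcome, as a careful person would: the job done as asked, in the order asked, and still so for the second after the job is handed in, with the robot touching nothing.
It also fails if it takes over 67 s, if anything falls off the work surface, if the arm or the gripper's body presses on something with over 40 N, if the wrist force passes 120 N, or if a joint passes its speed limit or range.

## Working session

There is one attempt and no reset: what is moved stays moved. The work goes in short steps, Python scripts to look and compute and a tool call to move; the robot and the scene stay as the last step left them, time stands still between calls to the robot, and variables do not carry over. Pictures are saved under pics/ and viewed, at most 10 in all, crops included, and the job is handed in when it is done.

Besides the shell and the picture viewer there is one more tool, called after ">>>" in YAML: its name, and indented under it one key for each argument. send_rows: Moves the arm, as the interface text tells. Its arguments: {"type":"object","properties":{"steps":{"type":"array"},"fingers":{"type":"number"},"squeeze":{"type":"number"}},"required":["steps"]}

```bash
mkdir -p pics
cat > h.py <<'E'
import numpy as np, cv2
from bench import sense, snapshot, order, finder
def ray(s,at):
    K,k1=s["K"],s["k1"]; u=at[0]*640; v=at[1]*480
    d=np.array([(u-K[0,2])/K[0,0],(v-K[1,2])/K[1,1]]); n=d.copy()
    for _ in range(20): n=d/(1+k1*(n@n))
    P=s["pose"]; return P[:3,3], P[:3,:3]@np.array([n[0],-n[1],-1.])
def atz(s,at,z):
    o,r=ray(s,at); return o+r*(z-o[2])/r[2]
def proj(s,p):
    P=s["pose"]; q=P[:3,:3].T@(np.asarray(p,float)-P[:3,3]); n=np.array([q[0],-q[1]])/-q[2]
    n=n*(1+s["k1"]*(n@n)); K=s["K"]; return K[0,0]*n[0]+K[0,2],K[1,1]*n[1]+K[1,2]
def tri(obs):
    A=np.zeros((3,3));b=np.zeros(3);
    for o,r in obs:
        r=r/np.linalg.norm(r);M=np.eye(3)-np.outer(r,r);A+=M;b+=M@o
    return np.linalg.solve(A,b)
E
python3 - <<'E'
from h import *
np.set_printoptions(precision=1,suppress=True)
S={}
for c in("scene","side","wrist"):
    S[c]=snapshot(c); cv2.imwrite(f"pics/{c}0.png",S[c]["img"][:,:,::-1]); print(c,S[c]["pose"][:3,3])
for l,z in(("bush_centre",11),("nest",28),("cap_centre",70),("flanged_centre",10),("cone_centre",13)):
    ob=[]
    for c in S:
        r=finder.pinpoint(l,c)
        for q in r[:2]: print(l,c,round(q["confidence"],2),np.array(q["at"])*[640,480],atz(S[c],q["at"],z))
        if r and r[0]["confidence"]>.4: ob.append(ray(S[c],r[0]["at"]))
    if len(ob)>1: print("   tri",tri(ob))
s=sense();print(s["time"],s["tool_pos"],s["tcp_rot"],s["finger_gap"],s["ft_force"])
E
```

```text
scene [-299.5  561.8  641.5]
side [ 437.5 -633.1  497.7]
wrist [ 208.5 -566.7  372.6]
bush_centre scene 0.56 [318.1 284.9] [436.7 162.9  11. ]
bush_centre scene 0.41 [319.2 287.7] [427.2 165.6  11. ]
bush_centre side 0.49 [288.8 256.8] [442.9 159.3  11. ]
   tri [441.8 161.3   8.5]
nest scene 0.73 [416.  221.5] [ 519.3 -152.5   28. ]
nest scene 0.57 [377.1 248.1] [469.1  -4.3  28. ]
nest side 0.67 [310.7 300.6] [477.3 -12.9  28. ]
nest side 0.47 [285.1 258.3] [435.3 126.4  28. ]
   tri [464.6 -94.   80.7]
cap_centre scene 0.6 [417.8 219.4] [ 468.8 -113.1   70. ]
cap_centre side 0.7 [304.6 314.5] [ 462.6 -101.6   70. ]
   tri [ 462.4 -107.4   74.7]
flanged_centre scene 0.49 [274.9 293.5] [456.  251.2  10. ]
flanged_centre side 0.61 [293.1 238.5] [453.8 237.3  10. ]
   tri [456.1 249.1   6. ]
cone_centre scene 0.61 [278.6 261.5] [551.2 197.8  13. ]
cone_centre side 0.57 [330.7 245.9] [532.7 195.5  13. ]
   tri [537.1 200.   16. ]
0.9 [ 134.9 -584.6  231.3] [-180.   -0.   13.] 85.51348531732786 [ 0.3 -0.2  0.4]
```

View pics/scene0.png

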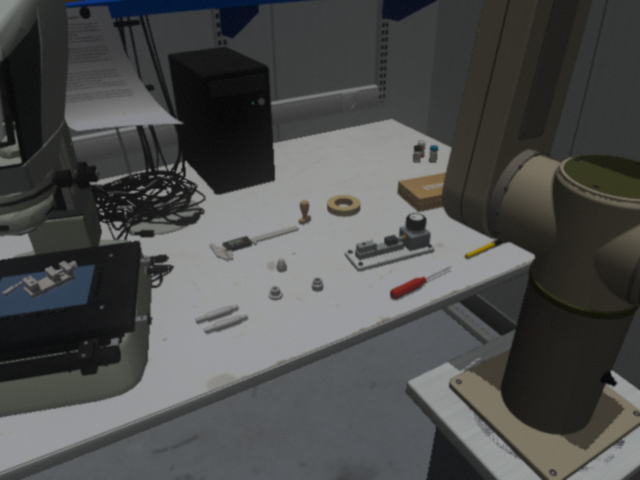

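View pics/side0.png

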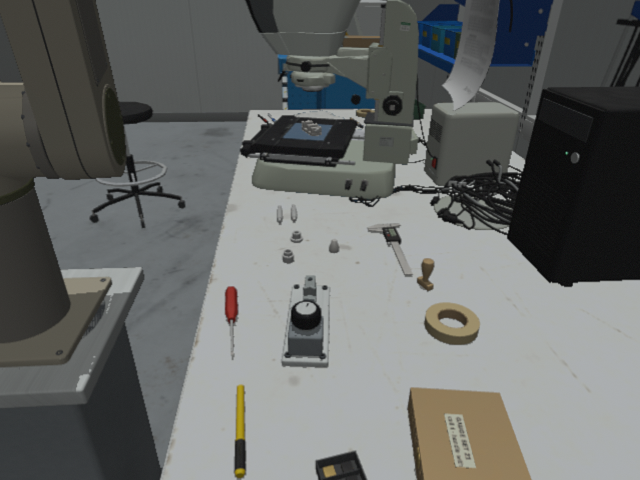

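The scene picture shows the bush at (318,284), the flanged bush at (275,293), the cone at (281,264) and the cap at (416,220). The side picture agrees, so the networks have the parts right. Next I move to a vantage point between bush and fixture with the tool at yaw 90.

>>> send_rows:
  steps:
    - [[1.2, 1.6, 0.2], [0, 0, 0.15]]
    - [[2.4, 3.2, 0.4], [0, 0, 0.3]]
    - [[3.6, 4.8, 0.6], [0, 0, 0.45]]
    - [[4.8, 6.4, 0.8], [0, 0, 0.6]]
    - [[6, 8, 1], [0, 0, 0.75]]
    - [[7.2, 9.6, 1], [0, 0, 0.9]]
    - [[8.4, 11.2, 1], [0, 0, 1.05]]
    - [[8.8, 13.2, 1], [0, 0, 1.2]]
    - [[9.2, 15.2, 1], [0, 0, 1.344]]
    - [[9.6, 17.1, 1], [0, 0, 1.344]]
  fingers: 0

```text
time: 2.15
tool_pos: [423.1, -69.7, 261.6]
tcp_rot: [179.9, 0.0, 90.1]
ft_force: [0.6, -0.7, -0.7]
finger_gap: 85.3
grip_force: 0.0
```

>>> send_rows:
  steps:
    - [[0.3, 1.6, 0], [0, 0, 0]]
    - [[0.6, 3.2, 0], [0, 0, 0]]
    - [[0.9, 4.4, 0], [0, 0, 0]]
    - [[0.9, 4.4, 0], [0, 0, 0]]

```text
time: 2.65
tool_pos: [450.0, 62.5, 261.3]
tcp_rot: [180.0, -0.0, 90.2]
ft_force: [0.7, -0.9, -0.3]
finger_gap: 85.4
grip_force: 0.0
```

```bash
cat > look.py <<'E'
from h import *
import sys
np.set_printoptions(precision=1,suppress=True)
n=sys.argv[1]
s=snapshot("wrist"); cv2.imwrite(f"pics/{n}.png",s["img"][:,:,::-1]); print("cam",s["pose"][:3,3],"look",-s["pose"][:3,2])
Z=dict(bush_centre=11,nest=28,cap_centre=70,flanged_centre=10,cone_centre=13,sample_bush_1=0,clamp_jaw=28,fixture=0)
for l in sys.argv[2:]:
    for q in finder.pinpoint(l,"wrist")[:2]: print(l,round(q["confidence"],2),np.array(q["at"])*[640,480],atz(s,q["at"],Z[l]))
t=sense();print(t["time"],t["tool_pos"],t["tcp_rot"],t["finger_gap"],t["joint_pos"])
E
python3 look.py w1 bush_centre sample_bush_1 nest cap_centre clamp_jaw fixture
```

```text
cam [449.1 139.1 403.6] look [ 0.  -0.3 -1. ]
bush_centre 0.74 [308.5  93.6] [441.3 169.4  11. ]
sample_bush_1 0.95 [311.   97.1] [443.6 166.9   0. ]
nest 0.79 [342.  270.2] [476.5  -5.7  28. ]
cap_centre 0.82 [329.7 371.3] [ 463.6 -100.4   70. ]
clamp_jaw 0.88 [336.4 285.4] [471.  -23.1  28. ]
clamp_jaw 0.32 [307.3  95.3] [440.6 166.6  28. ]
fixture 0.6 [333.4 284.4] [469.1 -33.9   0. ]
3.0 [449.9  59.4 261.4] [180.    0.   89.9] 85.25765325901921 [  1.1 -16.4 104.8  -0.   91.6   1.1]
```

View pics/w1.png

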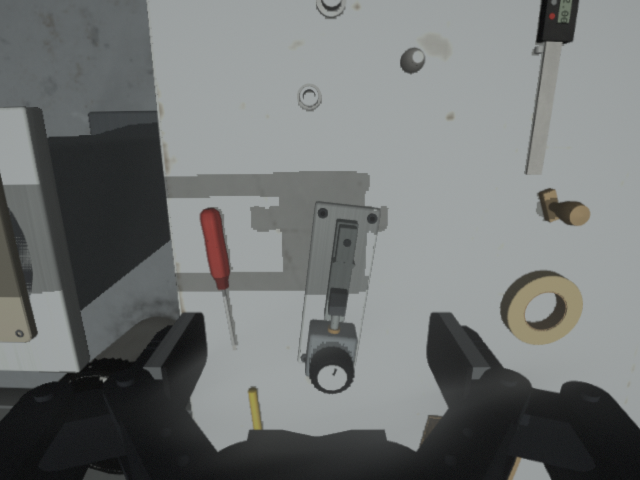

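The wrist view shows the bush at (310,97), the rail running up through (343,260), and the cap at (331,370). The fixture is turned about -8°. I go above the bush and align the yaw.

>>> send_rows:
  steps:
    - [[-0.1, 1.3, -1.2], [0, 0, -0.07]]
    - [[-0.2, 2.6, -2.6], [0, 0, -0.136]]
    - [[-0.25, 3.6, -4], [0, 0, -0.136]]
    - [[-0.25, 3.6, -5], [0, 0, -0.136]]
    - [[-0.25, 3.6, -5], [0, 0, -0.136]]
  squeeze: 40

```text
time: 3.62
tool_pos: [440.2, 167.5, 108.7]
tcp_rot: [-179.7, 0.1, 82.2]
ft_force: [-0.7, 0.6, 0.7]
finger_gap: 85.4
grip_force: 0.0
```

```bash
python3 look.py w2 bush_centre sample_bush_1 nest
python3 - <<'E'
from h import *
s=snapshot("wrist"); 
for m in finder.trace("sample_bush_1","wrist")[:1]:
    print(m["confidence"],m["box"]); b=m["box"]
    print(atz(s,[b[0]+b[2]/2,b[1]+b[3]/2],11),(atz(s,[b[0]+b[2],b[1]+b[3]/2],14)-atz(s,[b[0],b[1]+b[3]/2],14)))
    mk=m["mask"]; ys,xs=np.nonzero(mk); print(xs.mean(),ys.mean())
t=sense(); print(proj(s,[t["tool_pos"][0],t["tool_pos"][1],11]))
E
```

```text
cam [450.8 243.7 250.8] look [-0.  -0.3 -1. ]
bush_centre 0.82 [322.5 245.9] [443.1 167.9  11. ]
sample_bush_1 0.85 [318.4 245. ] [440.  165.4   0. ]
3.825 [443.9 168.1 113.4] [179.8  -0.1  82.1] 85.56446196274612 [ 14.6  -7.2 112.6  -0.   74.4  22.4]
0.92 [0.4633, 0.4777, 0.0586, 0.0817]
[442.40629177 165.84316748  11.        ] [24.67558952 -3.42809433  0.        ]
314.3453370267775 246.30655586334257
(np.float64(316.86769842302243), np.float64(245.26368234179054))
```

>>> send_rows:
  steps:
    - [[0, 0, -1.2], [0, 0, 0]]
    - [[0, 0, -2.4], [0, 0, 0]]
    - [[0, 0, -3.2], [0, 0, 0]]
    - [[0, 0, -3.55], [0, 0, 0]]
    - [[0, 0, -3.55], [0, 0, 0]]
    - [[0, 0, -3.55], [0, 0, 0]]
  fingers: 0.3

```text
time: 4.68
tool_pos: [443.7, 168.6, 6.2]
tcp_rot: [179.9, -0.0, 82.2]
ft_force: [0.1, -0.6, 0.2]
finger_gap: 60.1
grip_force: 0.0
```

>>> send_rows:
  steps:
    - [[0, 0, 0], [0, 0, 0]]
    - [[0, 0, 0], [0, 0, 0]]
    - [[0, 0, 0], [0, 0, 0]]
    - [[0, 0, 0], [0, 0, 0]]
    - [[0, 0, 0], [0, 0, 0]]
    - [[0, 0, 0], [0, 0, 0]]
  fingers: 1

```text
time: 5.42
tool_pos: [443.0, 168.5, 5.7]
tcp_rot: [179.9, -0.0, 82.2]
ft_force: [-2.9, -0.3, 5.5]
finger_gap: 20.6
grip_force: 39.0
```

```bash
python3 look.py w3 bush_centre
python3 - <<'E'
import cv2
i=cv2.imread("pics/w3.png"); cv2.imwrite("pics/w3c.png",cv2.resize(i[200:440,160:480],None,fx=2,fy=2))
from h import *
t=sense();print(t["finger_gap"],t["grip_force"],t["ft_force"])
E
```

```text
cam [452.6 244.5 147.9] look [-0.  -0.3 -1. ]
bush_centre 0.89 [316.9 328.3] [442.3 167.2  11. ]
5.525 [443.  168.5   5.7] [179.9  -0.   82.2] 20.811492803094858 [ 14.6   2.  116.3  -0.   61.7  22.4]
20.811492803094858 38.97312560970022 [-2.01536012 -0.75705895  5.4863847 ]
```

View pics/w3c.png

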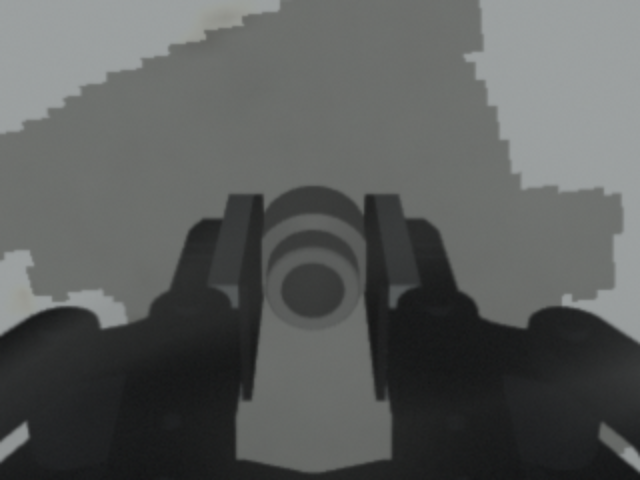

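The pads hold the bush's body across its diameter with the neck up. I lift it and carry it toward the fixture, then look.

>>> send_rows:
  steps:
    - [[0, 0, 0.5], [0, 0, 0]]
    - [[0, 0, 1.5], [0, 0, 0]]
    - [[0, 0, 3], [0, 0, 0]]
    - [[0.3, -1, 4], [0, 0, 0]]
    - [[0.7, -2.4, 4], [0, 0, 0]]
    - [[1.1, -3.8, 4], [0, 0, 0]]
    - [[1.1, -3.8, 4], [0, 0, 0]]
    - [[1.1, -3.8, 4], [0, 0, 0]]

```text
time: 6.52
tool_pos: [475.4, 54.6, 125.3]
tcp_rot: [180.0, -0.0, 82.2]
ft_force: [-0.5, 1.2, -0.9]
finger_gap: 20.7
grip_force: 39.3
```

```bash
python3 look.py w4 sample_bush_1 nest clamp_jaw cap_centre fixture; python3 -c "
from h import *
t=sense();print(t['finger_gap'],t['grip_force'],t['ft_force'])"
```

```text
cam [485.1 130.6 267.6] look [-0.  -0.3 -1. ]
sample_bush_1 0.69 [314.  317.2] [463.8 -10.3   0. ]
clamp_jaw 0.56 [330.2 349.1] [474.  -22.6  28. ]
fixture 0.9 [322.6 345.7] [467.1 -36.5   0. ]
6.825 [475.2  55.1 124.8] [-180.    -0.    82.3] 20.64647637397705 [  0.5  -7.1 111.3   0.   75.9   8.2]
20.64647637397705 39.269010500484 [ 0.42720497 -0.44830348 -0.96655478]
```

View pics/w4.png

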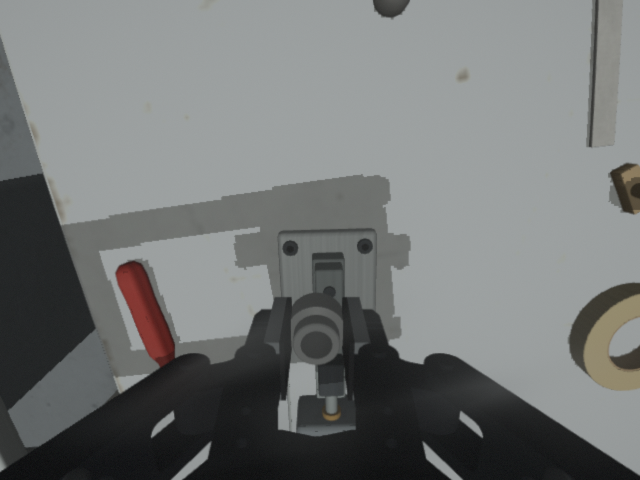

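Plate corners are at (279,231) and (376,229), with edges nearly vertical in the picture, so the yaw is right. I use the plate end to fix the nest.

Run:
```python
from h import *
np.set_printoptions(precision=2,suppress=True)
s=snapshot("wrist")
f=lambda u,v,z:atz(s,[u/640,v/480],z)
a,b=f(279,230.5,12),f(376.5,229,12); print(a,b,np.linalg.norm(a-b),np.degrees(np.arctan2(*(b-a)[[1,0]])))
h1,h2=f(290,248,12),f(365,246,12);print(h1,h2,np.degrees(np.arctan2(*(h2-h1)[[1,0]])))
for th in(-7,-8,-9):
    t=np.radians(th);x=np.array([np.cos(t),np.sin(t)]);y=np.array([-x[1],x[0]])
    print(th,"nest",(a+b)[:2]/2-68*y,"cap",(a+b)[:2]/2-162*y)
d,e=f(378,300,12),f(281,290,12);print("edge dirs",np.degrees(np.arctan2(*(b-d)[[1,0]]))-90,np.degrees(np.arctan2(*(a-e)[[1,0]]))-90)
# subpixel edges
g=cv2.cvtColor(s["img"],cv2.COLOR_RGB2GRAY).astype(int)
print(g[265,268:290],g[265,368:388],g[222:236,330])
```

```text
[449.83  66.05  12.  ] [516.71  58.08  12.  ] 67.35180895855875 -6.794638560189672
[455.4   52.48  12.  ] [507.63  46.89  12.  ] -6.10912571008959
-7 nest [474.98  -5.43] cap [463.53 -98.73]
-8 nest [473.81  -5.27] cap [460.72 -98.36]
-9 nest [472.63  -5.1 ] cap [457.93 -97.94]
edge dirs -3.8400475453884297 -7.5407673845424625
[111 111 111 111 111 110 110 110 109 110 107  91  95 100 109 117 117 117
 115 114 114 114] [111 112 113 113 111 107 100  94  91 108 111 111 111 111 111 111 110 111
 111 111] [110 110 110 110 110 110 109 104  77  69  72  86  97 104]
```

Run:
```python
from h import *
np.set_printoptions(precision=2,suppress=True)
s=snapshot("wrist")
for l,z in(("sample_bush_1",119),("bush_centre",130)):
    for q in finder.pinpoint(l,"wrist")[:1]: print(l,q["confidence"],np.array(q["at"])*[640,480],atz(s,q["at"],z))
print("neck ring",atz(s,[317/640,343/480],141),sense()["tool_pos"])
r=finder.pinpoint("nest","wrist"); print([(q["confidence"],atz(s,q["at"],28)) for q in r])
i=s["img"][:,:,::-1]; cv2.imwrite("pics/w5c.png",cv2.resize(i[220:430,230:430],None,fx=2.85,fy=2.85,interpolation=cv2.INTER_CUBIC))
```

```text
sample_bush_1 0.73 [317.5  316.18] [474.76  53.26 119.  ]
bush_centre 0.72 [318.59 327.31] [475.28  54.02 130.  ]
neck ring [474.58  53.68 141.  ] [475.36  54.67 124.75]
[]
```

View pics/w5c.png

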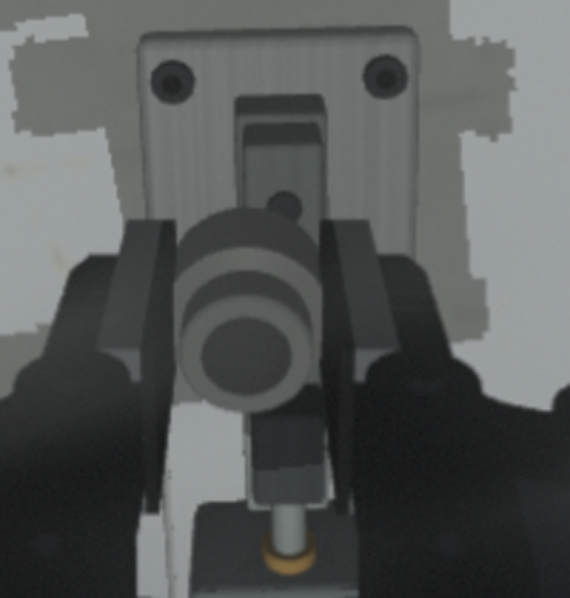

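>>> send_rows:
  steps:
    - [[0, -1, 0], [0, 0, 0]]
    - [[0.01, -2.06, -0.3], [0, 0, 0]]
    - [[0.01, -2.06, -1], [0, 0, 0]]
    - [[0.01, -2.06, -1.7], [0, 0, 0]]
    - [[0.01, -2.06, -1.7], [0, 0, 0]]
    - [[0.01, -2.06, -1.7], [0, 0, 0]]

```text
time: 7.82
tool_pos: [476.1, -7.4, 74.5]
tcp_rot: [180.0, -0.0, 82.2]
ft_force: [0.4, 0.8, -0.4]
finger_gap: 20.9
grip_force: 39.3
```

Run:
```python
from h import *
np.set_printoptions(precision=2,suppress=True)
s=snapshot("wrist"); i=s["img"][:,:,::-1]
for l in("nest","clamp_jaw"):
    print(l,[(q["confidence"],np.array(q["at"])*[640,480],atz(s,q["at"],28)) for q in finder.pinpoint(l,"wrist")])
t=sense();print(t["tool_pos"],t["finger_gap"],t["ft_force"])
p=t["tool_pos"]; 
cv2.imwrite("pics/w6c.png",cv2.resize(i[220:440,200:440],None,fx=2.7,fy=2.7,interpolation=cv2.INTER_CUBIC))
```

```text
nest [(0.95, array([313.73, 269.71]), array([474.57,  -3.23,  28.  ]))]
clamp_jaw [(0.27, array([317.5, 272.4]), array([476.35,  -5.01,  28.  ]))]
[476.61  -7.43  74.96] 20.332831760197553 [ 0.21 -0.37  0.25]
```

View pics/w6c.png

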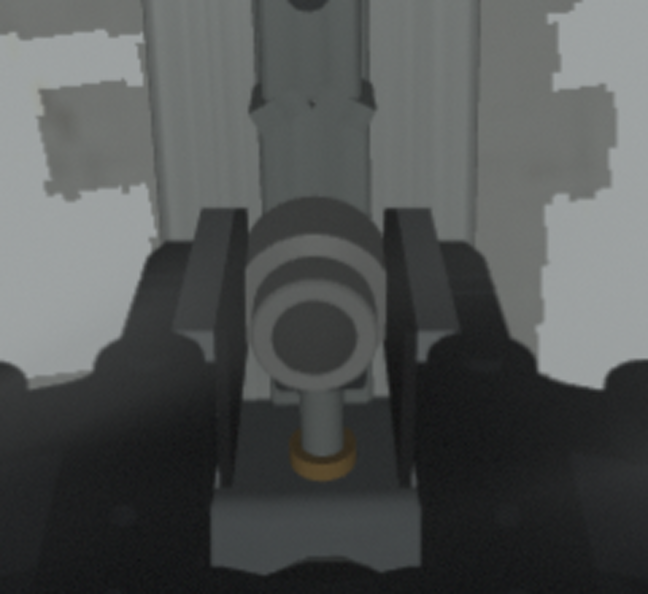

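Run:
```python
from h import *
np.set_printoptions(precision=2,suppress=True)
s=snapshot("wrist"); f=lambda u,v,z:atz(s,[(200+u/2.7)/640,(220+v/2.7)/480],z)[:2]
t=np.radians(-7.3);Y=np.array([-np.sin(t),np.cos(t)]);X=np.array([np.cos(t),np.sin(t)]);n=np.array([475.5,-5.5])
F=lambda u,v,z:np.array([X@(f(u,v,z)-n),Y@(f(u,v,z)-n)])
for z in(38,43.5,48):
    print(z,"wings",F(250,112,z),F(375,110,z),"vertex",F(311,104,z))
print("rail L/R",F(262,170,28),F(371,170,28))
print("plate L/R",F(157,170,12),F(477,170,12), F(148,30,12),F(478,30,12))
tp=sense()["tool_pos"]; z=tp[2]-5.7
q=lambda u,v,z:F(u,v,z)
print("neck ring",F(315,332,z+22),"tcp",X@(np.array(tp[:2])-n),Y@(np.array(tp[:2])-n))
print("jaw rear corners",F(274,403,28),F(371,403,28),F(274,403,43.5),F(371,403,43.5), "housing edge",F(211,490,50),F(420,490,50))
```

```text
38 wings [-11.08  10.34] [11.97 10.53] vertex [ 0.18 11.81]
43.5 wings [-10.71  12.32] [11.63 12.5 ] vertex [ 0.21 13.74]
48 wings [-10.4   13.94] [11.35 14.12] vertex [ 0.23 15.32]
rail L/R [-9.71 -5.49] [11.9  -5.68]
plate L/R [-33.21 -12.09] [ 35.65 -12.72] [-33.38  19.11] [34.65 18.51]
neck ring [ 0.67 -3.2 ] tcp 1.2356018484541402 -1.7619004223976966
jaw rear corners [ -8.45 -59.67] [ 12.38 -59.87] [ -7.67 -48.65] [ 11.45 -48.83] housing edge [-20.12 -64.02] [ 20.86 -64.42]
```

The V-block's wings and apex are at about (255..370,110) in the crop, and the bush is centred over the rail within about 1 mm. I shift it 1.8 mm toward the V and lower it.

>>> send_rows:
  steps:
    - [[0, 0.06, 0], [0, 0, 0]]
    - [[0, 0.06, -0.5], [0, 0, 0]]
    - [[0, 0.06, -1], [0, 0, 0]]
    - [[0, 0.06, -1.2], [0, 0, 0]]
    - [[0, 0.06, -1.25], [0, 0, 0]]
    - [[0, 0.06, -1.28], [0, 0, 0]]
    - [[0, 0.06, -1.3], [0, 0, 0]]
    - [[0, 0.06, -1.3], [0, 0, 0]]

```text
time: 9.02
tool_pos: [475.7, -5.6, 34.9]
tcp_rot: [-180.0, 0.0, 82.2]
ft_force: [-1.1, -1.1, 1.1]
finger_gap: 20.7
grip_force: 39.9
```

>>> send_rows:
  steps:
    - [[0, 0, -0.02], [0, 0, 0]]
    - [[0, 0, -0.04], [0, 0, 0]]
    - [[0, 0, -0.05], [0, 0, 0]]
    - [[0, 0, -0.05], [0, 0, 0]]

```text
time: 9.52
tool_pos: [475.8, -5.6, 33.7]
tcp_rot: [-180.0, 0.0, 82.2]
ft_force: [-3.3, -1.2, 6.0]
finger_gap: 20.9
grip_force: 40.6
```

>>> send_rows:
  steps:
    - [[0, 0, 0], [0, 0, 0]]
    - [[0, 0, 0], [0, 0, 0]]
    - [[0, 0, 0], [0, 0, 0]]
    - [[0, 0, 0], [0, 0, 0]]
  fingers: 0.3

```text
time: 10.02
tool_pos: [475.7, -5.6, 33.2]
tcp_rot: [-180.0, -0.0, 82.2]
ft_force: [0.7, -0.1, 0.8]
finger_gap: 59.6
grip_force: 0.0
```

>>> send_rows:
  steps:
    - [[0, 0, 0.5], [0, 0, 0]]
    - [[0, 0, 1.5], [0, 0, 0]]
    - [[0, 0, 3], [0, 0, 0]]
    - [[0, 0.7, 4], [0, 0, 0]]
    - [[0, 1.3, 4.5], [0, 0, 0]]
    - [[0, 1.3, 4.5], [0, 0, 0]]
    - [[0, 1.3, 4.5], [0, 0, 0]]

```text
time: 10.9
tool_pos: [475.5, 33.1, 168.1]
tcp_rot: [-180.0, 0.0, 82.2]
ft_force: [0.3, 0.2, -0.5]
finger_gap: 59.7
grip_force: 0.0
```

```bash
python3 look.py w7 sample_bush_1 bush_centre clamp_jaw cap_centre
python3 - <<'E'
import cv2
i=cv2.imread("pics/w7.png"); cv2.imwrite("pics/w7c.png",cv2.resize(i[180:480,180:480],None,fx=2,fy=2,interpolation=cv2.INTER_CUBIC))
E
```

```text
cam [485.2 109.1 310.4] look [-0.  -0.3 -1. ]
sample_bush_1 0.55 [321.2 279.5] [471.8 -19.    0. ]
bush_centre 0.78 [324.6 281.6] [474.9 -16.8  11. ]
clamp_jaw 0.8 [320.7 299.3] [470.3 -24.6  28. ]
cap_centre 0.96 [330.5 412.6] [ 467.4 -100.9   70. ]
11.15 [475.3  32.9 167.5] [-179.9    0.    82.2] 60.096485526115096 [ -2.2  -9.7 108.9  -0.   80.8   5.6]
```

View pics/w7c.png

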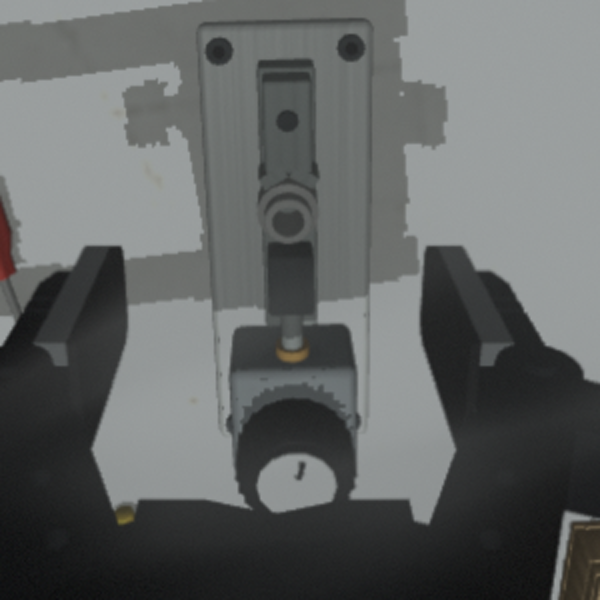

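The bush stands upright on the rail in front of the V, neck up, with the jaw behind it. The cap's white top is at crop (297,484). I move over the cap with the yaw wound up for a long clockwise stroke.

>>> send_rows:
  steps:
    - [[0, -0.8, 0], [0, 0, 0.18]]
    - [[-0.1, -1.6, 0], [0, 0, 0.36]]
    - [[-0.2, -2.4, 0], [0, 0, 0.54]]
    - [[-0.3, -3.2, 0], [0, 0, 0.72]]
    - [[-0.35, -4, -0.4], [0, 0, 0.9]]
    - [[-0.35, -4.4, -0.8], [0, 0, 1.08]]
    - [[-0.35, -4.4, -1.2], [0, 0, 1.26]]
    - [[-0.35, -4.4, -1.4], [0, 0, 1.44]]
    - [[-0.35, -4.4, -1.6], [0, 0, 1.62]]
    - [[-0.35, -4.4, -1.6], [0, 0, 1.8]]
  fingers: 0
  squeeze: 60

```text
time: 12.4
tool_pos: [464.4, -98.7, 119.2]
tcp_rot: [180.0, -0.1, -174.4]
ft_force: [0.4, -0.2, -0.9]
finger_gap: 85.6
grip_force: 0.0
```

>>> send_rows:
  steps:
    - [[0, 0, 0], [0, 0, 0.18]]
    - [[0, 0, 0], [0, 0, 0.36]]
    - [[0, 0, 0], [0, 0, 0.54]]
    - [[0, 0, 0], [0, 0, 0.6]]
    - [[0, 0, 0], [0, 0, 0.6]]

```text
time: 13.02
tool_pos: [464.9, -98.8, 119.9]
tcp_rot: [180.0, -0.0, -140.3]
ft_force: [-0.3, -0.7, -0.6]
finger_gap: 85.1
grip_force: 0.0
```

```bash
python3 look.py w8 cap_centre
python3 - <<'E'
from h import *
s=snapshot("wrist")
m=finder.trace("ratchet_cap","wrist")
for q in m[:1]:
    b=q["box"];print(q["confidence"],b)
hs=cv2.cvtColor(s["img"],cv2.COLOR_RGB2HSV); w=((hs[:,:,1]<40)&(hs[:,:,2]>100)).astype(np.uint8)
# white disc on top: largest compact component near the projected cap top
u,v=proj(s,[465,-99.5,82]); print(u,v)
n,l,st,c=cv2.connectedComponentsWithStats(w)
for i in range(1,n):
    if st[i,4]>300 and np.hypot(*(c[i]-[u,v]))<80: print(st[i],c[i],atz(s,c[i]/[640,480],82))
t=sense();print(t["wrist_torque"],t["ft_force"])
E
```

```text
cam [ 405.8 -146.8  262.2] look [ 0.2  0.2 -1. ]
cap_centre 0.6 [313.5 274.5] [466.  -98.6  70. ]
13.125 [465.1 -98.8 120.1] [ 180.    -0.  -140.4] 85.52578148320774 [ -18.2   -7.3  112.    -0.    75.4 -147.8]
0.62 [0.4219, 0.4744, 0.1386, 0.1848]
313.3513761227824 280.5284053546102
[     0      0    640    451 203457] [310.34700207 207.84976187] [ 436.84870306 -124.54989175   82.        ]
[ 285  254   57   53 2236] [313.01520572 279.78980322] [464.79546348 -99.89005842  82.        ]
[ 0.02174016 -0.01688664  0.03072155] [0.47699706 0.08285424 0.1544375 ]
```

>>> send_rows:
  steps:
    - [[0, -0.02, -0.8], [0, 0, 0]]
    - [[0, -0.02, -1.5], [0, 0, 0]]
    - [[0, -0.02, -1.9], [0, 0, 0]]
    - [[0, -0.02, -2.1], [0, 0, 0]]
    - [[0, -0.02, -2.1], [0, 0, 0]]
  fingers: 0.2

```text
time: 13.85
tool_pos: [465.3, -99.2, 57.3]
tcp_rot: [180.0, -0.0, -140.3]
ft_force: [-0.6, 1.2, -0.8]
finger_gap: 68.3
grip_force: 0.0
```

>>> send_rows:
  steps:
    - [[0, 0, 0], [0, 0, 0]]
    - [[0, 0, 0], [0, 0, 0]]
    - [[0, 0, 0], [0, 0, 0]]
    - [[0, 0, 0], [0, 0, 0]]
  fingers: 1

```text
time: 14.35
tool_pos: [466.3, -99.8, 58.6]
tcp_rot: [-179.9, 0.1, -140.3]
ft_force: [-0.5, -1.6, 6.5]
finger_gap: 41.7
grip_force: 60.7
```

```bash
cat > st.py <<'E'
from h import *
np.set_printoptions(precision=2,suppress=True)
t=sense();print(t["time"],t["tool_pos"],"yaw",t["tcp_rot"][2],"gap",t["finger_gap"],t["grip_force"],"F",t["ft_force"],"T",t["wrist_torque"],"j6",t["joint_pos"][5])
E
python3 st.py
```

```text
14.35 [466.31 -99.82  58.6 ] yaw -140.2836729297034 gap 41.748585130772575 60.69980878382921 F [-0.49 -1.61  6.46] T [-0.27  0.07  0.  ] j6 -147.93616142088072
```

>>> send_rows:
  steps:
    - [[0, 0, 0], [0, 0, -0.08]]
    - [[0, 0, 0], [0, 0, -0.18]]
    - [[0, 0, 0], [0, 0, -0.28]]
    - [[0, 0, 0], [0, 0, -0.38]]
    - [[0, 0, 0], [0, 0, -0.48]]

```text
time: 14.98
tool_pos: [466.4, -100.1, 58.6]
tcp_rot: [-179.9, 0.1, -168.0]
ft_force: [-0.1, -3.1, 5.7]
finger_gap: 41.8
grip_force: 60.7
```

```bash
python3 st.py
```

```text
14.975 [ 466.44 -100.08   58.65] yaw -167.9755822671713 gap 41.79954098751091 60.72902091778815 F [-0.08 -3.1   5.68] T [-0.56  0.09  0.04] j6 -120.24564804310758
```

>>> send_rows:
  steps:
    - [[0, 0, 0], [0, 0, -0.12]]
    - [[0, 0, 0], [0, 0, -0.24]]
    - [[0, 0, 0], [0, 0, -0.36]]
    - [[0, 0, 0], [0, 0, -0.48]]

```text
time: 15.48
tool_pos: [466.4, -100.3, 58.6]
tcp_rot: [-179.9, 0.2, 164.5]
ft_force: [-0.4, -4.3, 5.2]
finger_gap: 41.6
grip_force: 60.7
```

```bash
python3 st.py
```

```text
15.475 [ 466.4  -100.34   58.64] yaw 164.4829062673171 gap 41.608234376450845 60.707560640294105 F [-0.41 -4.31  5.16] T [-0.81  0.05  0.03] j6 -92.70555135513267
```

>>> send_rows:
  steps:
    - [[0, 0, 0], [0, 0, -0.12]]
    - [[0, 0, 0], [0, 0, -0.24]]
    - [[0, 0, 0], [0, 0, -0.36]]
    - [[0, 0, 0], [0, 0, -0.48]]

```text
time: 15.98
tool_pos: [466.3, -100.6, 58.6]
tcp_rot: [-180.0, 0.2, 137.0]
ft_force: [-1.6, -5.6, 5.1]
finger_gap: 42.0
grip_force: 60.8
```

```bash
python3 st.py
```

```text
15.975 [ 466.27 -100.56   58.64] yaw 136.97840856124787 gap 42.04577243544633 60.750204445794225 F [-1.62 -5.57  5.06] T [-0.95  0.2   0.01] j6 -65.20363269782499
```

>>> send_rows:
  steps:
    - [[0, 0, 0], [0, 0, -0.12]]
    - [[0, 0, 0], [0, 0, -0.24]]
    - [[0, 0, 0], [0, 0, -0.36]]
    - [[0, 0, 0], [0, 0, -0.48]]

```text
time: 16.48
tool_pos: [466.0, -100.7, 58.6]
tcp_rot: [180.0, 0.2, 109.5]
ft_force: [-1.2, -5.1, 6.1]
finger_gap: 41.6
grip_force: 60.9
```

```bash
python3 st.py
```

```text
16.475 [ 466.03 -100.68   58.63] yaw 109.49103547428801 gap 41.581145462038954 60.85751436690362 F [-1.22 -5.13  6.12] T [-0.97  0.5   0.2 ] j6 -37.713376186745535
```

>>> send_rows:
  steps:
    - [[0, 0, 0], [0, 0, -0.07]]
    - [[0, 0, 0], [0, 0, -0.14]]
    - [[0, 0, 0], [0, 0, -0.2]]

```text
time: 16.85
tool_pos: [465.9, -100.7, 58.6]
tcp_rot: [179.9, 0.2, 98.1]
ft_force: [-2.5, -7.0, 7.0]
finger_gap: 41.7
grip_force: 60.9
```

```bash
python3 st.py
```

```text
16.85 [ 465.91 -100.66   58.6 ] yaw 98.13806614032232 gap 41.7084150591925 60.88125642902014 F [-2.5  -6.95  7.04] T [-1.02  0.57  0.22] j6 -26.35986774710087
```

>>> send_rows:
  steps:
    - [[0, 0, 0], [0, 0, -0.08]]
    - [[0, 0, 0], [0, 0, -0.15]]

```text
time: 17.1
tool_pos: [465.8, -100.7, 58.6]
tcp_rot: [179.9, 0.1, 89.5]
ft_force: [-3.4, -6.0, 7.8]
finger_gap: 41.9
grip_force: 60.9
```

```bash
python3 st.py
```

```text
17.1 [ 465.85 -100.68   58.59] yaw 89.52261275325739 gap 41.90256356785207 60.92939868878602 F [-3.36 -6.01  7.78] T [-1.02  0.72  0.29] j6 -17.745898963677174
```

>>> send_rows:
  steps:
    - [[0, 0, 0], [0, 0, -0.05]]
    - [[0, 0, 0], [0, 0, -0.1]]

```text
time: 17.35
tool_pos: [465.8, -100.7, 58.6]
tcp_rot: [179.9, 0.1, 83.8]
ft_force: [-3.8, -6.3, 7.7]
finger_gap: 42.0
grip_force: 61.0
```

```bash
python3 st.py
```

```text
17.35 [ 465.81 -100.67   58.61] yaw 83.84184466987358 gap 41.98360370557918 60.95965798864199 F [-3.77 -6.29  7.75] T [-1.03  0.73  0.18] j6 -12.063038793502908
```

>>> send_rows:
  steps:
    - [[0, 0, 0], [0, 0, -0.05]]
    - [[0, 0, 0], [0, 0, -0.1]]

```text
time: 17.6
tool_pos: [465.7, -100.6, 58.6]
tcp_rot: [179.9, 0.1, 78.1]
ft_force: [-4.3, -6.3, 7.5]
finger_gap: 41.8
grip_force: 61.1
```

```bash
python3 st.py
```

```text
17.6 [ 465.74 -100.64   58.57] yaw 78.12356075104798 gap 41.79798839042314 61.10790849197656 F [-4.34 -6.26  7.45] T [-1.04  0.73  0.4 ] j6 -6.34192078535727
```

>>> send_rows:
  steps:
    - [[0, 0, 0], [0, 0, -0.06]]

```text
time: 17.73
tool_pos: [465.7, -100.7, 58.6]
tcp_rot: [179.9, 0.1, 74.7]
ft_force: [-3.8, -6.2, 7.5]
finger_gap: 41.9
grip_force: 61.2
```

```bash
python3 st.py
```

```text
17.725 [ 465.73 -100.65   58.59] yaw 74.68516206417632 gap 41.893677876449736 61.16920371539891 F [-3.81 -6.19  7.46] T [-0.98  0.77  0.52] j6 -2.900687206333221
```

>>> send_rows:
  steps:
    - [[0, 0, 0], [0, 0, -0.06]]

```text
time: 17.85
tool_pos: [465.7, -100.6, 58.6]
tcp_rot: [179.9, 0.1, 71.2]
ft_force: [-3.1, -6.5, 7.9]
finger_gap: 41.8
grip_force: 61.2
```

```bash
python3 st.py
```

```text
17.85 [ 465.7  -100.63   58.59] yaw 71.24666655847817 gap 41.80461878328509 61.196369079407305 F [-3.15 -6.52  7.87] T [-0.96  0.81  0.51] j6 0.5394753224520464
```

>>> send_rows:
  steps:
    - [[0, 0, 0], [0, 0, -0.06]]

```text
time: 17.98
tool_pos: [465.7, -100.6, 58.6]
tcp_rot: [179.9, 0.1, 67.8]
ft_force: [-4.1, -5.6, 8.7]
finger_gap: 42.0
grip_force: 61.1
```

```bash
python3 st.py
```

```text
17.975 [ 465.67 -100.62   58.57] yaw 67.79075315999204 gap 42.04912987904073 61.11566958730691 F [-4.09 -5.57  8.66] T [-0.95  0.78  0.11] j6 3.9914649935010287
```

>>> send_rows:
  steps:
    - [[0, 0, 0], [0, 0, -0.06]]

```text
time: 18.1
tool_pos: [465.7, -100.6, 58.6]
tcp_rot: [179.9, 0.1, 64.3]
ft_force: [-2.6, -3.4, 8.2]
finger_gap: 42.2
grip_force: 61.2
```

```bash
python3 st.py
```

```text
18.1 [ 465.66 -100.61   58.57] yaw 64.32547760855815 gap 42.17224840438871 61.18027712102048 F [-2.63 -3.39  8.17] T [-0.71  0.44 -0.02] j6 7.44976784331264
```

>>> send_rows:
  steps:
    - [[0, 0, 0], [0, 0, -0.06]]
    - [[0, 0, 0], [0, 0, -0.12]]

```text
time: 18.35
tool_pos: [465.6, -100.6, 58.6]
tcp_rot: [179.9, 0.1, 57.4]
ft_force: [-3.9, -5.1, 9.2]
finger_gap: 42.0
grip_force: 61.0
```

```bash
python3 st.py
```

```text
18.35 [ 465.58 -100.57   58.57] yaw 57.44832939486761 gap 42.04983630820558 61.02783223846927 F [-3.87 -5.07  9.17] T [-0.88  0.88 -0.03] j6 14.323801540916193
```

>>> send_rows:
  steps:
    - [[0, 0, 0], [0, 0, -0.06]]

```text
time: 18.48
tool_pos: [465.6, -100.5, 58.6]
tcp_rot: [179.9, 0.1, 54.0]
ft_force: [-4.7, -5.4, 9.0]
finger_gap: 42.0
grip_force: 61.2
```

```bash
python3 st.py
```

```text
18.475 [ 465.56 -100.54   58.56] yaw 54.03911995469439 gap 42.02481989235524 61.24554455978796 F [-4.66 -5.4   8.98] T [-0.91  0.89  0.48] j6 17.740671455253572
```

>>> send_rows:
  steps:
    - [[0, 0, 0], [0, 0, -0.06]]

```text
time: 18.6
tool_pos: [465.6, -100.5, 58.6]
tcp_rot: [179.9, 0.1, 50.6]
ft_force: [-5.1, -6.4, 8.8]
finger_gap: 41.8
grip_force: 61.3
```

```bash
python3 st.py
```

```text
18.6 [ 465.56 -100.51   58.57] yaw 50.62137604875096 gap 41.7847562807926 61.27961799502373 F [-5.13 -6.42  8.79] T [-0.85  0.9   0.52] j6 21.165615371173082
```

>>> send_rows:
  steps:
    - [[0, 0, 0], [0, 0, -0.06]]

```text
time: 18.73
tool_pos: [465.5, -100.5, 58.6]
tcp_rot: [179.9, 0.1, 47.2]
ft_force: [-5.1, -5.3, 9.1]
finger_gap: 42.1
grip_force: 61.3
```

```bash
python3 st.py
```

```text
18.725 [ 465.54 -100.49   58.56] yaw 47.17673237809419 gap 42.11430323743234 61.278367547784 F [-5.08 -5.25  9.14] T [-0.83  0.93  0.41] j6 24.60748357974463
```

>>> send_rows:
  steps:
    - [[0, 0, 0], [0, 0, -0.06]]

```text
time: 18.85
tool_pos: [465.5, -100.5, 58.6]
tcp_rot: [179.9, 0.1, 43.7]
ft_force: [-5.9, -5.6, 10.1]
finger_gap: 41.6
grip_force: 61.2
```

```bash
python3 st.py
```

```text
18.85 [ 465.53 -100.49   58.58] yaw 43.71625223616091 gap 41.57733247961636 61.183051702100784 F [-5.9  -5.61 10.09] T [-0.8   1.03 -0.03] j6 28.064804482716383
```

The second click has passed: the torque dropped from 0.5 to about 0 N m, as it did at the first. I let go and rise.

>>> send_rows:
  steps:
    - [[0, 0, 0], [0, 0, 0]]
    - [[0, 0, 0], [0, 0, 0]]

```text
time: 19.1
tool_pos: [465.5, -100.5, 58.6]
tcp_rot: [179.9, 0.1, 43.8]
ft_force: [-5.3, -5.4, 9.3]
finger_gap: 42.2
grip_force: 61.1
```

>>> send_rows:
  steps:
    - [[0, 0, 0], [0, 0, 0]]
    - [[0, 0, 0], [0, 0, 0]]
    - [[0, 0, 0], [0, 0, 0]]
    - [[0, 0, 0], [0, 0, 0]]
  fingers: 0.1

```text
time: 19.6
tool_pos: [465.1, -99.1, 57.1]
tcp_rot: [-180.0, 0.0, 43.8]
ft_force: [-0.1, -0.1, -0.3]
finger_gap: 76.9
grip_force: 0.0
```

>>> send_rows:
  steps:
    - [[0, 0, 0.6], [0, 0, 0.1]]
    - [[0, 0, 1.6], [0, 0, 0.2]]
    - [[0, 0.8, 3], [0, 0, 0.35]]
    - [[0.2, 2, 4], [0, 0, 0.5]]
    - [[0.3, 3.2, 4.4], [0, 0, 0.65]]
    - [[0.3, 4, 4.4], [0, 0, 0.67]]
    - [[0.3, 4.4, 4.4], [0, 0, 0.67]]
    - [[0.3, 4.4, 4.4], [0, 0, 0.67]]

```text
time: 20.6
tool_pos: [474.0, 33.1, 188.9]
tcp_rot: [-180.0, 0.0, 82.2]
ft_force: [-0.1, -0.3, -0.0]
finger_gap: 76.9
grip_force: 0.0
```

```bash
python3 st.py; python3 look.py w9 clamp_jaw cap_centre
python3 - <<'E'
import cv2
i=cv2.imread("pics/w9.png"); cv2.imwrite("pics/w9c.png",cv2.resize(i[180:480,180:480],None,fx=2,fy=2,interpolation=cv2.INTER_CUBIC))
E
```

```text
20.6 [473.98  33.08 188.9 ] yaw 82.24400569651777 gap 76.89959694324511 0.0 F [-0.06 -0.33 -0.01] T [-0.02  0.03  0.06] j6 5.570308977219408
cam [483.8 109.1 331.1] look [-0.  -0.3 -1. ]
clamp_jaw 0.87 [327.3 280.6] [475.6 -17.7  28. ]
cap_centre 0.88 [330.4 394.8] [ 466.4 -101.    70. ]
20.75 [474.1  32.  189. ] [-180.     0.    82.2] 76.74761353759735 [ -2.3 -10.9 107.7  -0.   83.2   5.5]
```

View pics/w9c.png

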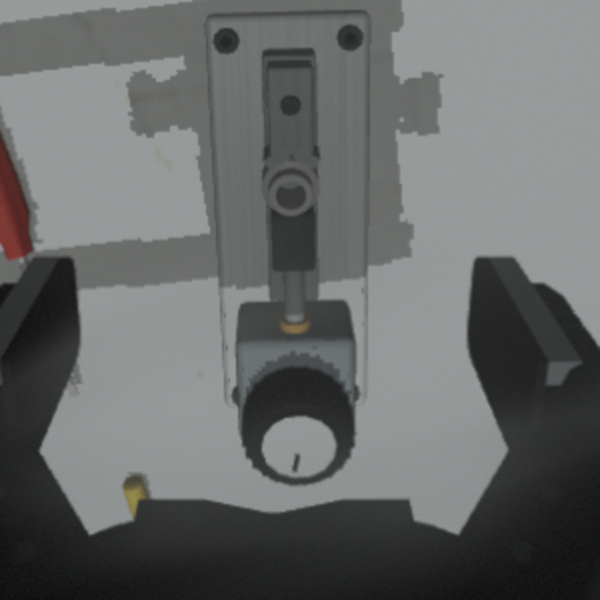

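The bush stands upright in the V with the jaw against it, and the push rod is extended. The cap mark has turned about 180°, which matches the commanded turn. I hand in.

```bash
python3 -c "
from bench import order
print(order.hand_in())"
```

```text
the job is handed in; nothing more can be done
None
```

The stepped bush is clamped upright, neck up, in the V after two ratchet clicks (counted from the torque drops); the gripper is clear, the other parts were not touched, and the job was handed in at about 21 s.

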